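# Refit the drinks dispenser's tapered tap plug

### The job

The tap plug of the drinks dispenser has been washed: take it by its lever from the draining stand, set it upright in the tapered hole on top of the tap with the lever in line with the spout, and press it down there against the spring in the tap until it is home. Then keep it pressed down, with roughly 17 N, while you turn it a quarter turn, either way, so that it wedges in its taper and stays down by itself, lever square across the spout, when you let go. Never press it with more than 22 N, and leave the other things on the worktop where they are.

Things in the scene. Friction and masses are not known exactly. Their poses are not given: they have to be found in the camera images.
- dispenser: Low white drinks dispenser, fixed. Origin on the worktop straight below the tap's axis; x points from the tap back to the tank, so the spout points along -x; z up. Tank 150 x 230 mm, top 137 mm above the worktop, front 87 mm behind the tap's axis. Upright steel tap barrel 47 mm wide, rim 100 mm above the worktop; spout reaches 64 mm out from the axis, below the rim.
- tap_mouth (a point): Centre of the mouth of the tap's tapered hole, in the plane of the rim; axes as the dispenser. The hole narrows by 10 degrees a side: 28 mm wide at the rim, 17 mm wide 31 mm down. A plug resting on the spring pin has plug_lever 40 mm above this point; the tapers touch at 30 mm, and pressing sinks it up to 2 mm more (about 6 N per mm while turning, far stiffer when not).
- plug_lever (a point): Centre of the lever blade of the loose steel tap plug (0.09 kg); z up along its axis, x along the lever. Blade 52 mm long (x), 12 mm thick (y), 34 mm high (z). Below: a collar 40 mm wide, its top 17 mm and its underside 22 mm under this point; then the tapered foot, 28 to 16 mm wide. The lever's two ends are equivalent. At the start the collar rests on the draining stand, foot in its hole.
- plug_tip (a point): Centre of the small lower end of the plug's foot, 64 mm below plug_lever on the plug's axis. In the tap: a plug pushed straight down without turning, or turned under less than 11 N, jumps up 10 mm when let go; turned a quarter turn under 14 to 20 N it wedges and stays. The turn then takes up to 0.5 N m.
- stand: White draining stand, fixed: a plate 84 x 84 mm on four legs over a tray 94 mm square, the plate's top 53 mm above the worktop, with one 34 mm hole in the middle. Its origin is on the worktop below the hole.
- cup_c (a point): Bystander, leave alone: the plain drinking cup, 70 mm wide and 92 mm high, left of the work. The point is on its axis or middle, 10 mm above its underside.
- teaspoon_c (a point): Bystander, leave alone: a steel teaspoon lying between the stand and the tap, 137 mm long. The point is on its axis or middle, 10 mm above its underside.
- salt_shaker_c (a point): Bystander, leave alone: a glass salt shaker with a grey top, 44 mm wide and 90 mm high, right of the work. The point is on its axis or middle, 10 mm above its underside.
- masking_tape_c (a point): Bystander, leave alone: a roll of masking tape, 96 mm wide, 25 mm high, lying at the right. The point is on its axis or middle, 10 mm above its underside.
- marker_pen_c (a point): Bystander, leave alone: a white marker pen lying left of the tap, 136 mm long. The point is on its axis or middle, 10 mm above its underside.
- tea_box_c (a point): Bystander, leave alone: a tea carton, 131 x 63 x 66 mm, at the left rear. The point is on its axis or middle, 10 mm above its underside.
- spring_pin (a joint): Spring pin at the bottom of the tap's hole: how far it is pushed down, m. 0 = up; 0.010 when the tapers touch; more as the plug sinks. It pushes the plug up with 5 N at 0 and 9 N at 0.010.
- tap (a joint): The tap sits in a rubber grommet and gives way downward in proportion to how hard it is pressed; this is how far, m: 0 = not pressed, 0.0005 at 10 N, 0.0011 at 22 N. tap_mouth moves with it.
Not all that is in view belongs to the job. Leave any turquoise look-alike of the part that bears plug_lever alone.

How it is judged:
On the way:
1. the plug is pressed home in the tap with its lever in line with the spout (within 15 degrees) (z of plug_lever in the frame of tap_mouth below 0.031 m and horizontal distance between plug_tip and tap_mouth below 0.004 m and angle between plug_lever's own z axis and vertical below 0.08 rad and angle between the x axis of plug_lever and the x axis of tap_mouth, either way round below 0.26 rad), for 0.2 s.
At the end, for the whole second after the job is handed in: The plug stands upright in the tap (within 4.5 degrees, 4 mm of the axis), is down so that plug_lever is less than 31 mm above tap_mouth, with its lever across the spout within 15 degrees of square, and stays so after it is let go (z of plug_lever in the frame of tap_mouth below 0.031 m and horizontal distance between plug_tip and tap_mouth below 0.004 m and angle between plug_lever's own z axis and vertical below 0.08 rad and angle between the x axis of plug_lever and the x axis of tap_mouth, either way round above 1.31 rad); the robot touches nothing.
It fails at once if the plug is pressed on the tap with more than 22 N (the tap gives way by more than 1.1 mm) (value of joint tap above 0.0011 m).
It fails at once if the cup, teaspoon, salt shaker, tape, pen or tea box is moved by more than 30 mm (distance of any of cup_c, teaspoon_c, salt_shaker_c, masking_tape_c, marker_pen_c, tea_box_c from where it was at the start of the episode above 0.03 m).
It also fails if it takes over 64 s, if anything falls off the work surface, if the arm or the gripper's body presses on something with over 40 N, if the wrist force passes 120 N, or if a joint passes its speed limit or range.

### The arm

A 6-joint arm with a two-finger parallel gripper is mounted at the origin on a cart in front of the work surface, level with it; the furniture and walls round the work are solid. World frame = base frame: x ahead of the robot, y to its left, z up, the work surface at z = 0. Lengths are in m, angles in rad, forces in N, time in s.
With the tool pointing down it reaches from about 0.375 to 0.9 m from the base axis. Payload 3.1 kg.
Tool frame: the origin (TCP) lies at the very end of the fingers, on their centre line; the grasp point (between the pads) lies 19 mm behind it; z points along the fingers, y is the line along which they close (so a half turn about z gives the same grasp; the last joint's range is limited). The gripper opens to 87 mm and grips with 3 to 60 N. Pads are 19 mm wide; open, the fingers measure 117 mm over their backs; the gripper's body (75 mm by 190 mm) begins 51 mm behind the grasp point.
Start: joints at [-1.312, 0.527, 1.433, -0, 1.181, -0.178], TCP at [0.265, -0.566, 0.223] pointing down, gripper open.
Joint ranges: [-3.08, 3.08], [-0.75, 2.2], [0.22, 2.44], [-1.43, 4.57], [0, 2.65], [-2.85, 2.85]. Speed limits (rad/s): [2.79, 2.79, 3.14, 3.14, 3.14, 3.14].

### API

Orientations are given as a unit quaternion [x, y, z, w].
In Python, from rig import robot gives the robot as it stands. The module is installed in compiled form; this text tells all that it offers.
- The arm moves only by the tool servo_tool, never from a script. Its argument "rows" is one flat list of numbers, 5 for each row, row after row: the closure, from -1 (fully open) to 1 (shut), so that 0 is half open, then the shift along the tool's x, y, z in m, then the turn about the tool's z in degrees. A call has 1 to 5 rows; each row shifts and turns the commanded pose from where the row before left it, along the tool's axes as they then stand; what a row does not reach is not made up. A row lasts 1/12 s, in which the tool goes at most 41.7 mm and 7.16 degrees, less where a joint would pass 70% of its speed; a pose out of reach is approached as far as the arm can. A call with a gripper value outside its range is refused whole. The fingers move at their own pace and stop on an object; "newtons" is the grip in N (left out, the last holds). Time passes only in rows, so rows that do not move let the fingers close. It gives the time, the measured TCP pose, the force, the opening and the grip force at its end, in the units of the state.
- robot.get_obs(): the state, without advancing time (a new reading comes with each control period).
- robot.camera(name): name is "scene" or "side" or "wrist"; returns a dict with "pixels" (420x560x3 uint8, red, green, blue), "intrinsics" (3x3 intrinsics, pixels), "rvec" (rotation vector, rad) and "tvec" (3), from world to camera coordinates, as OpenCV has them; the wrist camera has in their place "mount" (4x4, takes a point from camera to tool coordinates, whose origin is the TCP and whose axes are the flange's). Camera axes: x right, y down, z forward; pixel columns grow to the right and rows downward; lengths in m; the calibration is good to about 2 mm. A picture is of the moment at which its call begins: read the wrist's pose just before it. There is no depth.
- robot.hand_in(): hands the job in; it is judged then, once.
Trained networks look in a picture, given as the dict that the camera call returned (one of the last four; its "shot" number tells which), for a name from the list of things; names that differ only in an ending like _2 or _b are one class to them, and where a whole thing is asked for, a point or a joint stands for the part that bears it (a point fixed in the world has none). Each returns a list of dicts, best first, with "score" (0 to 1); they miss things now and then, are a little off and sometimes report something else, mostly with a low value. They report only what shows in the picture. A call takes as long as a camera call. They do not tell look-alikes from the thing itself.
- robot.spot_in(picture, query): "at" ([x, y, z] in m, in world coordinates, good to about 4 mm: the middle of the surface that is visible of it).
- robot.outline_of(picture, query): "region" (420x560 bool, what is visible of it).
- robot.place_of(picture, query): "at" ([x, y, z] in m, in world coordinates, good to about 4 mm: a listed point, or the origin of a listed thing).
The state is a dict: "time": time; "q": joint angles; "joint_velocities": joint speeds; "joint_torque": joint torques, N m; "position": TCP position; "tool_rot": TCP orientation; "ft_force": force on the tool from outside, world axes, zero at the start; "moment": the same for the moment, N m; "grip_width": finger opening in m; "grip_force": force on a finger pad.
Only numpy, scipy, OpenCV 4.12 (cv2) and the standard library are available. Lean on these libraries where they do the work, as an engineer would, in place of code of your own. Each camera call takes 0.05 s, during which the arm holds its last target. There are 200 camera calls.

## Working session

There is one attempt and no reset: what is moved stays moved. The work goes in short steps, Python scripts to look and compute and a tool call to move; the robot and the scene stay as the last step left them, time stands still between calls to the robot, and variables do not carry over. Pictures are saved under pics/ and viewed, at most 10 in all, crops included, and the job is handed in when it is done.

Besides the shell and the picture viewer there is one more tool, called after ">>>" as a command line: name --argument value ..., lists and objects as JSON in quotes. servo_tool: Moves the arm, as the interface text tells. Its arguments: {"type":"object","properties":{"rows":{"type":"array","items":{"type":"number"}},"newtons":{"type":"number"}},"required":["rows"]}

```bash
mkdir -p pics
cat > h.py <<'E'
import numpy as np, cv2
from rig import robot
from scipy.spatial.transform import Rotation as R
def save(p,n,box=None,s=1):
    im=p["pixels"][:,:,::-1]
    if box: im=im[box[1]:box[3],box[0]:box[2]]
    cv2.imwrite("pics/"+n,cv2.resize(im,None,fx=s,fy=s,interpolation=cv2.INTER_CUBIC))
def proj(p,X):
    return cv2.projectPoints(np.array(X,float).reshape(-1,3),p["rvec"],p["tvec"],p["intrinsics"],None)[0].reshape(-1,2)
E
python3 - <<'E'
from h import *
o=robot.get_obs()
print({k:np.round(v,3) for k,v in o.items()})
ps=[robot.camera(c) for c in("scene","side")]
cv2.imwrite("pics/a.png",np.vstack([p["pixels"] for p in ps])[:,:,::-1][:, :] if 0 else cv2.resize(np.hstack([p["pixels"] for p in ps])[:,:,::-1],(800,300)))
save(ps[0],"scene.png",s=1.42)
for p in ps:
    for q in["plug_lever","plug_tip","tap_mouth","stand","dispenser","cup_c","teaspoon_c","salt_shaker_c","masking_tape_c","marker_pen_c","tea_box_c"]:
        for r in robot.place_of(p,q)[:3]: print(q,np.round(r["at"],3),round(r["score"],2),proj(p,r["at"]).round(0).tolist() )
    print()
E
```

```text
{'time': np.float64(0.0), 'q': array([-1.312,  0.528,  1.434, -0.   ,  1.181, -0.179]), 'joint_velocities': array([-0.   ,  0.001,  0.   ,  0.001,  0.002, -0.   ]), 'joint_torque': array([ -0.   , -44.004, -17.66 ,   0.063,   0.058,  -0.   ]), 'position': array([ 0.265, -0.565,  0.222]), 'tool_rot': array([ 0.976,  0.217, -0.   , -0.001]), 'ft_force': array([-0.113, -0.075, -0.24 ]), 'moment': array([ 0.037, -0.007,  0.05 ]), 'grip_force': np.float64(0.0), 'grip_width': np.float64(0.087)}
plug_lever [ 0.378 -0.146  0.065] 0.7 [[356.0, 194.0]]
plug_lever [ 0.426 -0.265  0.076] 0.49 [[358.0, 167.0]]
plug_tip [ 0.424 -0.265  0.014] 0.76 [[357.0, 185.0]]
plug_tip [ 0.374 -0.149  0.002] 0.56 [[356.0, 212.0]]
tap_mouth [0.507 0.097 0.099] 0.75 [[269.0, 213.0]]
stand [ 0.426 -0.265  0.   ] 0.8 [[356.0, 189.0]]
dispenser [0.505 0.099 0.003] 0.76 [[270.0, 243.0]]
cup_c [0.456 0.301 0.011] 0.72 [[241.0, 293.0]]
teaspoon_c [ 0.451 -0.073  0.016] 0.66 [[319.0, 213.0]]
salt_shaker_c [ 0.625 -0.226  0.01 ] 0.78 [[293.0, 174.0]]
masking_tape_c [ 0.563 -0.348  0.009] 0.65 [[329.0, 163.0]]
marker_pen
[... 256 characters left out ...]
293.0]]
plug_lever [ 0.424 -0.264  0.074] 0.36 [[316.0, 273.0]]
plug_tip [ 0.378 -0.146  0.003] 0.68 [[273.0, 279.0]]
plug_tip [ 0.423 -0.263  0.012] 0.61 [[314.0, 293.0]]
tap_mouth [0.433 0.208 0.012] 0.67 [[222.0, 217.0]]
tap_mouth [0.512 0.097 0.099] 0.66 [[262.0, 199.0]]
stand [ 0.427 -0.259 -0.005] 0.86 [[314.0, 297.0]]
dispenser [0.51  0.098 0.   ] 0.95 [[262.0, 227.0]]
cup_c [0.451 0.305 0.008] 0.84 [[212.0, 205.0]]
cup_c [ 0.561 -0.35   0.008] 0.69 [[378.0, 292.0]]
teaspoon_c [ 0.448 -0.07   0.013] 0.46 [[278.0, 255.0]]
masking_tape_c [ 0.562 -0.35   0.006] 0.71 [[379.0, 292.0]]
marker_pen_c [0.43  0.206 0.011] 0.48 [[222.0, 218.0]]
tea_box_c [0.673 0.458 0.011] 0.61 [[244.0, 172.0]]
```

View pics/scene.png

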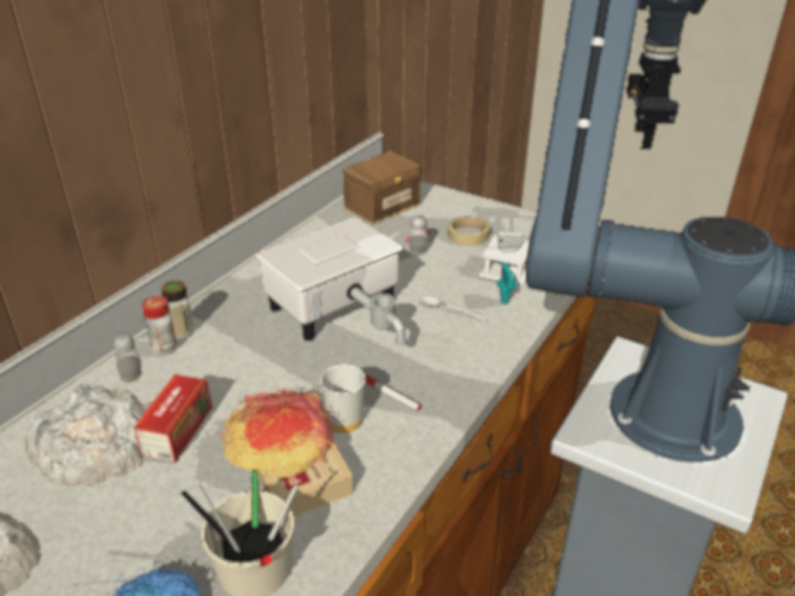

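Run:
```python
from h import *
a=robot.camera("scene");b=robot.camera("side")
im=np.hstack([cv2.resize(a["pixels"][130:250,230:400],(400,282),interpolation=2),cv2.resize(b["pixels"][180:320,220:400],(400,311),interpolation=2)[:282]])
cv2.imwrite("pics/crop.png",im[:,:,::-1])
```

```text
(no output)
```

View pics/crop.png

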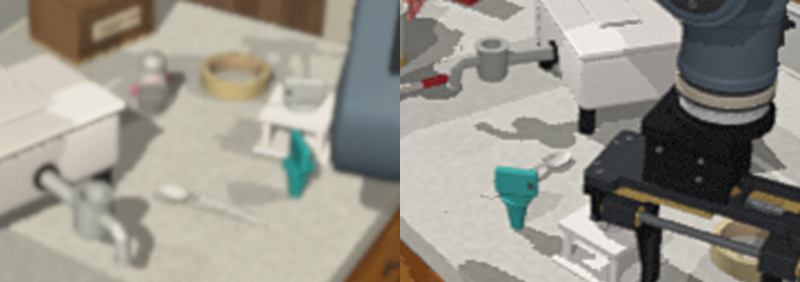

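The real plug is the steel one on the white stand at scene px (358,167). The other candidate, at (356,194), is turquoise and stands on the worktop, so it is the look-alike and I'll leave it. Next I move above the stand.

>>> servo_tool --rows '[-1,0.027,-0.02,0,0,-1,0.027,-0.02,0,0,-1,0.027,-0.02,0,0,-1,0.027,-0.02,0,0,-1,0.027,-0.02,0,0]' --newtons 40

```text
time: 1.72
position: [0.3453, -0.4169, 0.2226]
tool_rot: [0.976, 0.217, 0.0, 0.0]
ft_force: [0.8, -0.6, -0.3]
grip_width: 0.0871
grip_force: 0.0
```

>>> servo_tool --rows '[-1,0.027,-0.02,0,0,-1,0.027,-0.02,0,0,-1,0.027,-0.02,0,0,-1,0.027,-0.02,0,0,-1,0,0,0,0]'

```text
time: 2.13
position: [0.41, -0.2943, 0.2226]
tool_rot: [0.976, 0.22, 0.0, -0.002]
ft_force: [-0.9, -0.0, 0.0]
grip_width: 0.0868
grip_force: 0.0
```

```bash
cat >> h.py <<'E'
def wrist():
    o=robot.get_obs(); p=robot.camera("wrist")
    T=np.eye(4);T[:3,:3]=R.from_quat(o["tool_rot"]).as_matrix();T[:3,3]=o["position"]
    M=np.linalg.inv(T@np.array(p["mount"]))
    p2=dict(p);p2["rvec"]=cv2.Rodrigues(M[:3,:3])[0];p2["tvec"]=M[:3,3];return o,p,p2,M
def ray(p2,M,uv,z):
    K=p2["intrinsics"];d=M[:3,:3].T@np.linalg.inv(K)@np.array([uv[0],uv[1],1.]);c=-M[:3,:3].T@M[:3,3]
    return c+d*(z-c[2])/d[2]
E
python3 - <<'E'
from h import *
o,p,p2,M=wrist()
print(o["time"],o["position"],R.from_quat(o["tool_rot"]).as_matrix().round(3),o["grip_width"]);print(np.round(p["mount"],3))
for q in["plug_lever","plug_tip","stand"]:
    for r in robot.place_of(p,q)[:3]: print(q,np.round(r["at"],3),round(r["score"],2),proj(p2,r["at"]).round(0).tolist())
save(p,"w1.png",s=1.2)
E
```

```text
2.1333 [ 0.41003597 -0.294301    0.22256225] [[ 0.904  0.428 -0.   ]
 [ 0.428 -0.904  0.004]
 [ 0.001 -0.004 -1.   ]] 0.08681679455893662
[[-0.001 -0.953 -0.302  0.082]
 [ 1.    -0.001  0.001  0.001]
 [-0.001 -0.302  0.953 -0.163]
 [ 0.     0.     0.     1.   ]]
plug_lever [ 0.426 -0.259  0.074] 0.88 [[255.0, 169.0]]
plug_lever [ 0.374 -0.152  0.067] 0.75 [[142.0, 168.0]]
plug_tip [ 0.377 -0.15  -0.   ] 0.9 [[165.0, 156.0]]
```

View pics/w1.png

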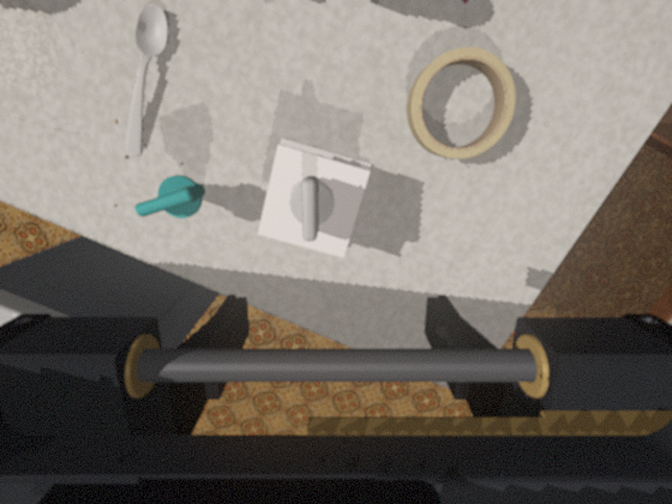

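The wrist picture shows the steel lever at about (310,208), nearly along the image vertical (the tool's x). The turquoise look-alike is at (168,198). Next I measure the lever angle and the spout direction.

Run:
```python
from h import *
o,p,p2,M=wrist()
rs=robot.outline_of(p,"plug_lever")
for r in rs[:2]:
    m=r["region"];ys,xs=np.nonzero(m);print(round(r["score"],2),xs.mean(),ys.mean(),m.sum())
a=ray(p2,M,(309/1.2,178/1.2),.092);b=ray(p2,M,(310/1.2,241/1.2),.092)
d=a-b;print("blade",a,b,(a+b)/2,np.degrees(np.arctan2(d[1],d[0])),np.linalg.norm(d),"toolx",np.degrees(np.arctan2(*R.from_quat(o["tool_rot"]).as_matrix()[1::-1,0])))
print(o["q"])
for c in("scene","side"):
    s=robot.camera(c)
    r=robot.outline_of(s,"dispenser")[0];m=r["region"];ys,xs=np.nonzero(m);print(c,r["score"],xs.min(),xs.max(),ys.min(),ys.max())
    Tt=robot.place_of(s,"tap_mouth");Tt=[t["at"] for t in Tt if t["at"][2]>.05][0]
    c0=cv2.Rodrigues(s["rvec"])[0]
    # fit yaw by silhouette of tank top + barrel + spout
    best=[]
    for yaw in range(-180,180,2):
        for dx in (-.004,0,.004):
         for dy in (-.004,0,.004):
          cs,sn=np.cos(np.radians(yaw)),np.sin(np.radians(yaw))
          def W(P): P=np.array(P,float);return np.c_[P[:,0]*cs-P[:,1]*sn+Tt[0]+dx,P[:,0]*sn+P[:,1]*cs+Tt[1]+dy,P[:,2]]
          im=np.zeros(m.shape,np.uint8)
          box=[[x,y,z] for x in(.087,.237) for y in(-.115,.115) for z in(.03,.137)]
          th=np.linspace(0,6.28,16)
          bar=[[.0235*np.cos(t),.0235*np.sin(t),z] for t in th for z in(.05,.1)]
          sp=[[x,y,z] for x in(-.064,0) for y in(-.008,.008) for z in(.065,.08)]
          for P in(box,bar,sp): cv2.fillConvexPoly(im,cv2.convexHull(proj(s,W(P)).round().astype(np.int32)),1)
          best.append(((im.astype(bool)&m).sum()/(im.astype(bool)|m).sum(),yaw,dx,dy))
    best.sort(reverse=True);print(best[:4])
```

```text
0.87 138.84754335260115 161.3135838150289 1384
0.6 253.63601236476043 167.4482225656878 1294
blade [ 0.44706412 -0.26075876  0.092     ] [ 0.40009835 -0.28232031  0.092     ] [ 0.42358123 -0.27153953  0.092     ] 24.659423135806104 0.05167866645802033 toolx 25.076284348304288
[-8.54689142e-01  3.69621362e-01  1.72327573e+00 -5.40282158e-04
  1.04750650e+00  2.78713099e-01]
scene 0.85 181 286 152 243
[(np.float64(0.8682432432432432), -20, -0.004, 0), (np.float64(0.8652266504411318), -18, -0.004, 0), (np.float64(0.8640584563860557), -20, -0.004, 0.004), (np.float64(0.8612170199786487), -18, -0.004, -0.004)]
side 0.77 242 341 172 241
[(np.float64(0.39090491502067065), -42, 0, 0.004), (np.float64(0.39040472942246474), -42, -0.004, 0), (np.float64(0.3897691263014939), -44, 0, 0), (np.float64(0.3888634280476627), -40, -0.004, 0.004)]
```

>>> servo_tool --rows '[-1,0.013,-0.01,0.03,0,-1,0.013,-0.01,0.03,0,-1,0,0,0,0,-1,0,0,0,0]' --newtons 60

```text
time: 3.07
position: [0.423, -0.2698, 0.1614]
tool_rot: [0.976, 0.218, -0.001, -0.002]
ft_force: [-0.1, 0.2, 0.4]
grip_width: 0.0868
grip_force: 0.0
```

Run:
```python
from h import *
o,p,p2,M=wrist()
Rt=R.from_quat(o["tool_rot"]).as_matrix()
print(o["position"],o["joint_velocities"].round(3))
for r in robot.place_of(p,"plug_lever")[:3]: print(np.round(r["at"],4),round(r["score"],2),proj(p2,r["at"]).round(0).tolist(),"intool",(Rt.T@(r["at"]-o["position"])).round(4))
print("tcp px",proj(p2,o["position"]),"at z.092",proj(p2,[*o["position"][:2],.092]))
save(p,"w2.png",s=1.4)
```

```text
[ 0.4230186  -0.26977226  0.16143196] [-0.015 -0.036 -0.055 -0.004 -0.004 -0.003]
[ 0.4219 -0.2614  0.0737] 0.91 [[270.0, 211.0]] intool [ 0.0027 -0.0077  0.0878]
[ 0.3754 -0.151   0.0654] 0.89 [[135.0, 203.0]] intool [ 0.0076 -0.1274  0.0965]
tcp px [[278.4883438  260.68420381]] at z.092 [[279.19962065 221.20102622]]
```

View pics/w2.png

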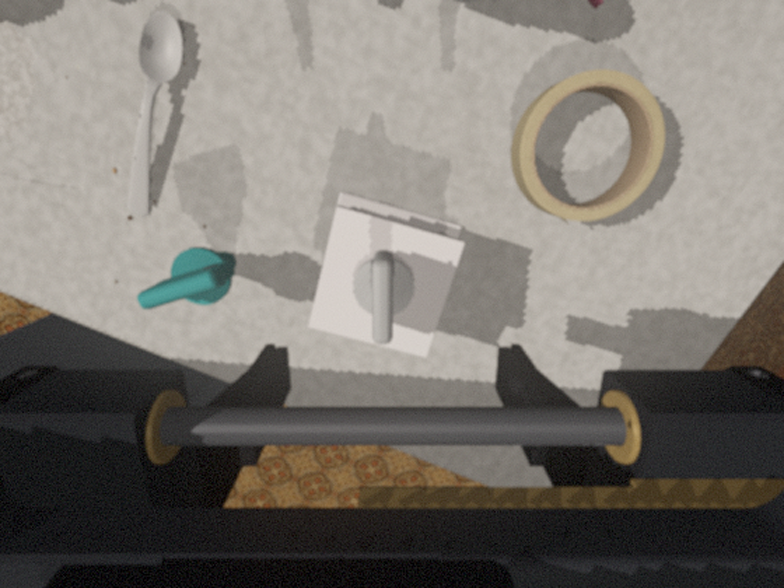

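Lever blade at px (382,252)–(382,342) in this view, parallel to the fingers and slightly left of their centre. I'll work out the offset with rays.

Run:
```python
from h import *
o,p,p2,M=wrist()
Rt=R.from_quat(o["tool_rot"]).as_matrix()
print(o["position"])
for v in(252,262,342):
  print(v,(Rt.T@(ray(p2,M,(382/1.4,v/1.4),.092)-o["position"])).round(4))
# stand/blade model check
for r in robot.place_of(p,"plug_lever")[:1]+robot.place_of(p,"stand")[:1]+robot.place_of(p,"plug_lever")[:1]: print((Rt.T@(r["at"]-o["position"])).round(4))
C=o["position"]+Rt@np.array([0.003,-.006,0]);C[2]=.075
for sx in(-1,1):
  for z in(.058,.092): 
    P=C+Rt@np.array([sx*.026,0,0]);P[2]=z;print(sx,z,(proj(p2,P)*1.4).round(0))
```

```text
[ 0.42448376 -0.2720994   0.16348637]
252 [ 0.0335 -0.0046  0.0715]
262 [ 0.0278 -0.0047  0.0715]
342 [-0.021  -0.0051  0.0715]
[ 0.0038 -0.0114  0.0902]
[ 0.0049 -0.0096  0.163 ]
[ 0.0038 -0.0114  0.0902]
-1 0.058 [[381. 324.]]
-1 0.092 [[380. 345.]]
1 0.058 [[381. 248.]]
1 0.092 [[379. 260.]]
```

>>> servo_tool --rows '[-0.5,0.003,-0.006,0.025,0,-0.5,0,0,0.025,0,-0.5,0,0,0,0,-0.5,0,0,0,0]'

```text
time: 3.7
position: [0.4236, -0.2641, 0.1124]
tool_rot: [0.976, 0.217, -0.0, -0.001]
ft_force: [-0.1, 0.5, 0.3]
grip_width: 0.0694
grip_force: 0.0
```

Run:
```python
from h import *
for i in range(2):
  o,p,p2,M=wrist()
  Rt=R.from_quat(o["tool_rot"]).as_matrix()
  print(o["position"],[(Rt.T@(r["at"]-o["position"])).round(4) for r in robot.place_of(p,"plug_lever")[:1]])
save(p,"w3.png",(130,120,430,340),2)
C=o["position"].copy();C[2]=.092
for sx in(-.026,.026): print(((proj(p2,C+Rt@[sx,0,0])[0]-[130,120])*2).round(0))
```

```text
[ 0.42360971 -0.26410653  0.11243576] [array([ 0.0062, -0.1228,  0.0472])]
[ 0.42473537 -0.26514321  0.11373644] [array([ 0.0037, -0.126 ,  0.0452])]
[297. 321.]
[297. 176.]
```

View pics/w3.png

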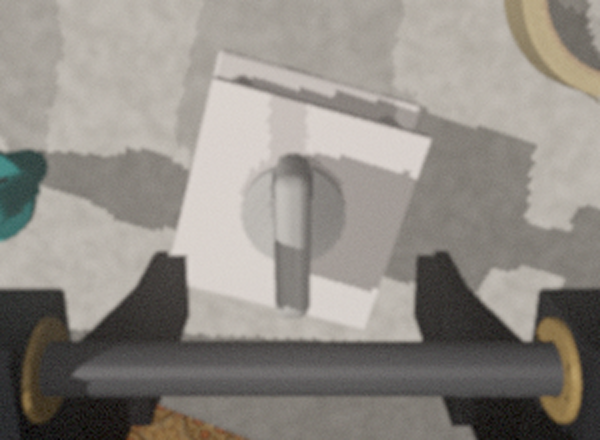

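The blade now runs from (294,172) to (292,315), within 2 mm of the finger plane. I'll correct, go down and grip.

>>> servo_tool --rows '[-0.5,0.001,-0.002,0.02,0,-0.5,0,0,0.02,0,-0.5,0,0,0.01,0,-0.5,0,0,0,0,-0.5,0,0,0,0]'

```text
time: 4.32
position: [0.4242, -0.2621, 0.0628]
tool_rot: [0.976, 0.217, -0.0, -0.0]
ft_force: [0.8, 0.6, 0.0]
grip_width: 0.0657
grip_force: 0.0
```

>>> servo_tool --rows '[1,0,0,0,0,1,0,0,0,0,1,0,0,0,0,1,0,0,0,0,1,0,0,0,0]' --newtons 60

```text
time: 4.73
position: [0.4243, -0.2621, 0.063]
tool_rot: [0.976, 0.217, 0.0, 0.0]
ft_force: [-0.3, -0.7, -0.5]
grip_width: 0.0396
grip_force: 0.0
```

>>> servo_tool --rows '[1,0,0,0,0,1,0,0,0,0,1,0,0,0,0,1,0,0,0,0]'

```text
time: 5.07
position: [0.4241, -0.2619, 0.0625]
tool_rot: [0.976, 0.217, -0.0, -0.0]
ft_force: [-0.2, 0.7, -0.5]
grip_width: 0.0133
grip_force: 0.0
```

>>> servo_tool --rows '[1,0,0,0,0,1,0,0,0,0,1,0,0,0,0,1,0,0,-0.01,0,1,0,0,-0.02,0]'

```text
time: 5.48
position: [0.4227, -0.2606, 0.0915]
tool_rot: [0.976, 0.217, -0.002, -0.002]
ft_force: [-0.1, -0.2, -1.2]
grip_width: 0.0111
grip_force: 60.0
```

>>> servo_tool --rows '[1,0,0,-0.03,0,1,0,0,-0.03,0,1,0,0,-0.03,0,1,0,0,-0.03,0,1,0,0,0,0]'

```text
time: 5.9
position: [0.4268, -0.2643, 0.2187]
tool_rot: [0.976, 0.217, 0.003, 0.005]
ft_force: [1.4, -0.7, 0.1]
grip_width: 0.0113
grip_force: 60.0
```

>>> servo_tool --rows '[1,0.016,-0.036,0,0,1,0.016,-0.036,0,0,1,0.016,-0.036,0,0,1,0.016,-0.036,0,0,1,0.016,-0.036,0,0]'

```text
time: 6.32
position: [0.4191, -0.0631, 0.2123]
tool_rot: [0.976, 0.217, -0.0, -0.0]
ft_force: [0.7, -0.1, -1.0]
grip_width: 0.0119
grip_force: 60.0
```

>>> servo_tool --rows '[1,0.016,-0.036,0,0,1,0.016,-0.036,0,0,1,0.016,-0.036,0,0,1,0.016,-0.036,0,0,1,0.016,-0.036,0,0]'

```text
time: 6.73
position: [0.4152, 0.1338, 0.2124]
tool_rot: [0.976, 0.217, -0.0, -0.0]
ft_force: [1.1, -0.1, -0.1]
grip_width: 0.0116
grip_force: 60.0
```

>>> servo_tool --rows '[1,0,0,0,7,1,0,0,0,7,1,0,0,0,7,1,0,0,0,7,1,0,0,0,7]'

```text
time: 7.15
position: [0.4155, 0.1323, 0.2122]
tool_rot: [0.996, -0.089, -0.001, 0.0]
ft_force: [-0.0, -0.4, -0.2]
grip_width: 0.0113
grip_force: 60.0
```

>>> servo_tool --rows '[1,0,0,0,7,1,0,0,0,3,1,0,0,0,0,1,0,0,0,0]'

```text
time: 7.48
position: [0.4158, 0.132, 0.2123]
tool_rot: [0.985, -0.172, -0.0, 0.0]
ft_force: [-0.2, 0.1, -0.9]
grip_width: 0.0112
grip_force: 60.0
```

Run:
```python
from h import *
o,p,p2,M=wrist()
Rt=R.from_quat(o["tool_rot"]).as_matrix()
print(o["position"],o["q"],"yaw",np.degrees(np.arctan2(Rt[1,0],Rt[0,0])))
for q in("tap_mouth","dispenser","plug_lever","plug_tip"):
  for r in robot.place_of(p,q)[:2]:print(q,r["score"],r["at"],(Rt.T@(r["at"]-o["position"])).round(4),proj(p2,r["at"]))
save(p,"w4.png",s=1.4)
```

```text
[0.41577939 0.13196284 0.21234817] [ 5.00538296e-02  2.90941926e-01  1.89678606e+00 -2.04266793e-05
  9.54819200e-01  1.96682826e+00] yaw -19.822418209885665
tap_mouth 0.79 [0.5064, 0.0999, 0.1012] [ 0.0962 -0.0006  0.1111] [[277.63813409  98.61594651]]
dispenser 0.74 [0.508, 0.0971, -0.0011] [0.0988 0.0014 0.2134] [[279.92495002 100.77457794]]
plug_lever 0.94 [0.3767, -0.1493, 0.069] [0.0587 0.2778 0.1434] [[560.96960683 140.63856327]]
plug_lever 0.79 [0.4162, 0.1304, 0.2232] [ 0.0009  0.0013 -0.0109] [[280.4050552  269.88204505]]
plug_tip 0.58 [0.3789, -0.1479, 0.0015] [0.0604 0.2757 0.2109] [[509.77551654 134.66615422]]
```

View pics/w4.png

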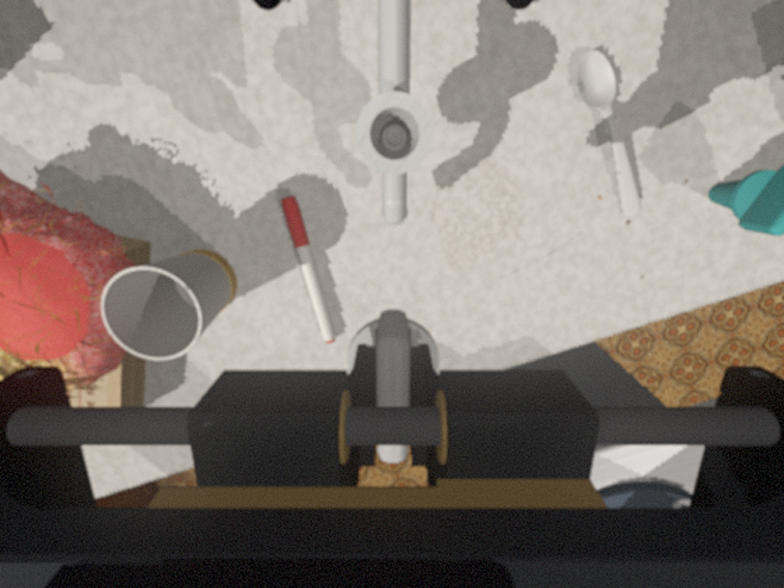

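The tap rim is centred at px (394,132), the spout runs straight down the image (lever in line with it), and the plug's collar is at (394,350). I'll compute both in tool coordinates.

Run:
```python
from h import *
o,p,p2,M=wrist()
P=o["position"];Rt=R.from_quat(o["tool_rot"]).as_matrix()
print(P)
for uv in((393,132),(356,132),(430,132),(393,92),(393,173)):print((Rt.T@(ray(p2,M,(uv[0]/1.4,uv[1]/1.4),.1)-P)).round(4))
for uv in((394,222),(394,180),(394,5),(394,60)):print("sp",(Rt.T@(ray(p2,M,(uv[0]/1.4,uv[1]/1.4),.08)-P)).round(4))
th=np.radians([0,45,90,-45,-90])
c=P+(Rt@np.c_[.02*np.cos(th)+.001,.02*np.sin(th),0*th+.0045].T).T
print((proj(p2,c)*1.4).round(0).tolist())
g=cv2.GaussianBlur(cv2.cvtColor(p["pixels"],7),(0,0),1)
h=cv2.HoughCircles(g,cv2.HOUGH_GRADIENT,1,40,param1=60,param2=15,minRadius=12,maxRadius=34);h=h[0][np.abs(h[0][:,:2]-[281,95]).sum(1)<15];print(h)
```

```text
[0.41627034 0.13195653 0.21253154]
[0.0997 0.002  0.1125]
[ 0.0997 -0.0203  0.1125]
[0.0997 0.0243 0.1125]
[0.1217 0.002  0.1125]
[0.0759 0.002  0.1125]
sp [0.043  0.0027 0.1325]
sp [0.0709 0.0027 0.1325]
sp [0.1719 0.0027 0.1325]
sp [0.1426 0.0027 0.1325]
[[389.0, 317.0], [423.0, 330.0], [436.0, 360.0], [356.0, 330.0], [343.0, 360.0]]
[[280.5  95.5  18.8]]
```

>>> servo_tool --rows '[1,0.0325,0,0,0,1,0.0325,0,0,0,1,0.0325,0,0,0,1,0,0,0,0,1,0,0,0,0]'

```text
time: 8.2
position: [0.5097, 0.098, 0.2124]
tool_rot: [0.985, -0.174, 0.0, -0.0]
ft_force: [-0.2, 0.2, -1.6]
grip_width: 0.0117
grip_force: 60.0
```

>>> servo_tool --rows '[1,0,0,0.02,0,1,0,0,0.02,0,1,0,0,0.01,0,1,0,0,0,0,1,0,0,0,0]'

```text
time: 8.62
position: [0.507, 0.0991, 0.1623]
tool_rot: [0.985, -0.173, -0.001, 0.0]
ft_force: [0.9, 1.1, -1.1]
grip_width: 0.0114
grip_force: 60.0
```

Run:
```python
from h import *
o,p,p2,M=wrist()
P=o["position"];Rt=R.from_quat(o["tool_rot"]).as_matrix()
print(P,o["ft_force"],o["moment"])
s=robot.camera("scene");d=robot.camera("side")
for n,q in(("w",p),("scene",s),("side",d)):
  for k in("tap_mouth","plug_lever","plug_tip"):
    print(n,k,[((Rt.T@(r["at"]-P)).round(4).tolist(),round(r["score"],2)) for r in robot.place_of(q,k)[:3] if abs(np.array(r["at"])-P).max()<.12])
a=cv2.resize(d["pixels"][150:260,200:330],(400,338),interpolation=2);b=cv2.resize(p["pixels"][150:339,168:392],(400,338),interpolation=2)
cv2.imwrite("pics/m1.png",np.hstack([a,b])[:,:,::-1])
```

```text
[0.50699956 0.0990611  0.16228814] [ 0.85342385  1.10331036 -1.07301287] [0.01439542 0.03793887 0.01499591]
w tap_mouth [([0.0012, -0.0009, 0.0645], 0.87)]
w plug_lever [([-0.0018, 0.0015, -0.01], 0.58)]
w plug_tip []
scene tap_mouth [([0.0027, 0.0012, 0.0606], 0.82)]
scene plug_lever [([0.0008, 0.0003, -0.015], 0.7)]
scene plug_tip [([0.0032, 0.0009, 0.0475], 0.77)]
side tap_mouth [([0.0046, 0.0017, 0.066], 0.77)]
side plug_lever [([0.0014, 0.0037, -0.0131], 0.61)]
side plug_tip [([0.0018, -0.0005, 0.0505], 0.6)]
```

View pics/m1.png

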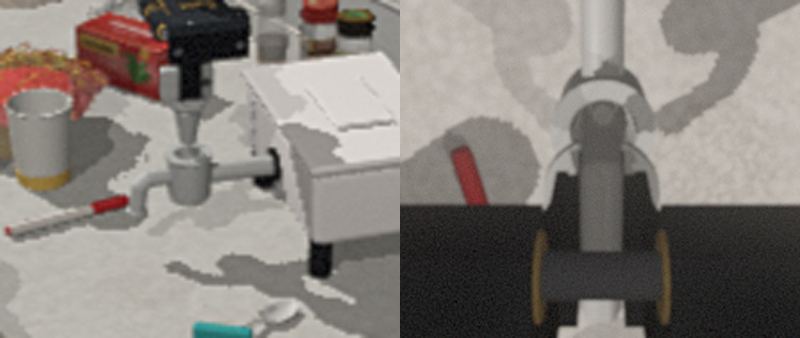

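Side view: the plug is directly over the tap. Wrist view: lever, barrel and spout are in line. Going down.

>>> servo_tool --rows '[1,0.001,0,0.01,0,1,0,0,0.01,0,1,0,0,0.005,0,1,0,0,0,0,1,0,0,0,0]'

```text
time: 9.63
position: [0.5083, 0.0984, 0.1366]
tool_rot: [0.985, -0.173, -0.001, 0.0]
ft_force: [0.4, 0.4, -0.3]
grip_width: 0.0119
grip_force: 60.0
```

>>> servo_tool --rows '[1,0,0,0.003,0,1,0,0,0.003,0,1,0,0,0.003,0,1,0,0,0,0,1,0,0,0,0]'

```text
time: 10.05
position: [0.5088, 0.0984, 0.1284]
tool_rot: [0.985, -0.173, -0.0, 0.0]
ft_force: [0.1, -0.7, -1.1]
grip_width: 0.0115
grip_force: 60.0
```

>>> servo_tool --rows '[1,0,0,0.002,0,1,0,0,0.002,0,1,0,0,0,0,1,0,0,0,0]'

```text
time: 10.38
position: [0.5093, 0.0985, 0.125]
tool_rot: [0.985, -0.173, 0.0, -0.0]
ft_force: [-1.2, 0.6, 3.7]
grip_width: 0.0113
grip_force: 60.0
```

>>> servo_tool --rows '[1,0,0,0.002,0,1,0,0,0.001,0,1,0,0,0,0,1,0,0,0,0]'

```text
time: 10.72
position: [0.5093, 0.0984, 0.1222]
tool_rot: [0.985, -0.173, 0.001, -0.0]
ft_force: [-1.2, 0.2, 6.0]
grip_width: 0.0117
grip_force: 60.0
```

>>> servo_tool --rows '[1,0,0,0.001,0,1,0,0,0.001,0,1,0,0,0.001,0,1,0,0,0,0]'

```text
time: 11.05
position: [0.5092, 0.0982, 0.1198]
tool_rot: [0.985, -0.173, 0.001, 0.0]
ft_force: [-3.1, -0.7, 11.7]
grip_width: 0.0115
grip_force: 60.0
```

>>> servo_tool --rows '[1,0,0,0.0005,0,1,0,0,0,0,1,0,0,0.0005,0,1,0,0,0,0]'

```text
time: 11.38
position: [0.5091, 0.0982, 0.1192]
tool_rot: [0.985, -0.173, 0.001, 0.0]
ft_force: [-3.6, -0.7, 14.8]
grip_width: 0.0115
grip_force: 60.0
```

>>> servo_tool --rows '[1,-0.0008,0.0004,-0.001,0,1,0,0,0,0,1,0,0,0,0]'

```text
time: 11.63
position: [0.5089, 0.0981, 0.1197]
tool_rot: [0.985, -0.173, 0.001, -0.0]
ft_force: [-0.9, -1.0, 8.7]
grip_width: 0.0116
grip_force: 60.0
```

>>> servo_tool --rows '[1,0,0,0.0005,0,1,0,0,0,0,1,0,0,0,0]'

```text
time: 11.88
position: [0.5089, 0.0981, 0.1194]
tool_rot: [0.985, -0.173, 0.001, 0.0]
ft_force: [-1.3, -0.7, 10.1]
grip_width: 0.0117
grip_force: 60.0
```

>>> servo_tool --rows '[1,-0.0006,0.0002,0.0005,0,1,0,0,0,0,1,0,0,0,0]'

```text
time: 12.13
position: [0.5088, 0.0981, 0.1191]
tool_rot: [0.985, -0.173, 0.002, -0.0]
ft_force: [-1.1, -1.0, 11.0]
grip_width: 0.0118
grip_force: 60.0
```

>>> servo_tool --rows '[1,0,0,0.0005,0,1,0,0,0,0,1,0,0,0,0]'

```text
time: 12.38
position: [0.5088, 0.0981, 0.1187]
tool_rot: [0.985, -0.173, 0.002, -0.0]
ft_force: [-0.9, -0.3, 11.8]
grip_width: 0.0115
grip_force: 60.0
```

>>> servo_tool --rows '[1,-0.0003,0,0.0005,0,1,0,0,0,0,1,0,0,0,0]'

```text
time: 12.63
position: [0.5087, 0.0981, 0.1184]
tool_rot: [0.985, -0.173, 0.002, -0.0]
ft_force: [-1.4, -1.0, 11.6]
grip_width: 0.0117
grip_force: 60.0
```

>>> servo_tool --rows '[1,0,0,0.0005,0,1,0,0,0,0,1,0,0,0,0]'

```text
time: 12.88
position: [0.5087, 0.0981, 0.118]
tool_rot: [0.985, -0.173, 0.002, -0.0]
ft_force: [-1.6, -1.7, 13.6]
grip_width: 0.0117
grip_force: 60.0
```

Run:
```python
from h import *
for i in range(3):
  o,p,p2,M=wrist();P=o["position"];Rt=R.from_quat(o["tool_rot"]).as_matrix()
  print(P,o["ft_force"].round(2),o["moment"].round(3),Rt[2].round(4))
s=robot.camera("scene");d=robot.camera("side")
for n,q in(("w",p),("scene",s),("side",d)):
  for k in("tap_mouth","plug_lever"):
    print(n,k,[((Rt.T@(r["at"]-P)).round(4).tolist(),round(r["score"],2)) for r in robot.place_of(q,k)[:3] if abs(np.array(r["at"])-P).max()<.12])
a=cv2.resize(d["pixels"][170:226,230:296],(400,338),interpolation=2);b=cv2.resize(p["pixels"][180:369,168:392],(400,338),interpolation=2)
cv2.imwrite("pics/m2.png",np.hstack([a,b])[:,:,::-1])
```

```text
[0.50870988 0.09807551 0.11799817] [-1.62 -1.69 13.55] [-0.124  0.313 -0.016] [ 4.1e-03 -7.0e-04 -1.0e+00]
[0.5087065  0.09808129 0.11799667] [-2.08 -0.91 13.99] [-0.111  0.241  0.043] [ 4.1e-03 -7.0e-04 -1.0e+00]
[0.50867006 0.09808847 0.11799927] [-2.22  0.33 12.1 ] [-0.151  0.302  0.019] [ 4.1e-03 -7.0e-04 -1.0e+00]
w tap_mouth []
w plug_lever [([-0.0025, -0.0039, -0.0102], 0.64)]
scene tap_mouth [([-0.0006, 0.0028, 0.0182], 0.9), ([-0.0023, 0.0046, 0.1167], 0.51)]
scene plug_lever [([0.0029, 0.0028, -0.0115], 0.59)]
side tap_mouth [([0.0035, 0.0004, 0.0204], 0.56)]
side plug_lever [([-0.0038, 0.0016, 0.0531], 0.62), ([0.001, 0.0003, -0.0129], 0.61)]
```

View pics/m2.png

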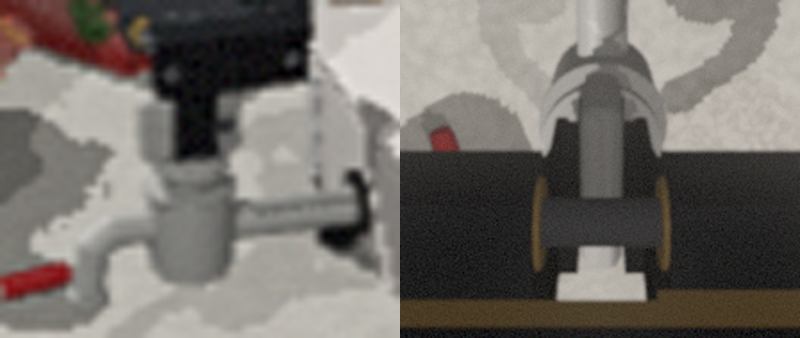

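Side view: the collar sits just above the barrel rim and the lever is in line with the spout. There is still a small side force, so I'll trim -x and continue.

>>> servo_tool --rows '[1,-0.001,0,0,0,1,0,0,0,0,1,0,0,0,0]'

```text
time: 13.68
position: [0.5086, 0.0981, 0.1181]
tool_rot: [0.985, -0.173, 0.003, 0.0]
ft_force: [-0.5, -2.2, 13.0]
grip_width: 0.0121
grip_force: 60.0
```

>>> servo_tool --rows '[1,0,0,0.0005,0,1,0,0,0,0,1,0,0,0,0]'

```text
time: 13.93
position: [0.5085, 0.0981, 0.1177]
tool_rot: [0.985, -0.173, 0.003, 0.0]
ft_force: [-0.7, -2.8, 13.7]
grip_width: 0.0116
grip_force: 60.0
```

>>> servo_tool --rows '[1,0,0.0007,0,0,1,0,0,0.0004,0,1,0,0,0,0,1,0,0,0,0]'

```text
time: 14.27
position: [0.5084, 0.0979, 0.1173]
tool_rot: [0.985, -0.173, 0.003, -0.0]
ft_force: [-0.6, -0.4, 12.9]
grip_width: 0.0111
grip_force: 60.0
```

>>> servo_tool --rows '[1,0,0,0.0004,0,1,0,0,0,0,1,0,0,0,0]'

```text
time: 14.52
position: [0.5084, 0.0979, 0.117]
tool_rot: [0.985, -0.173, 0.003, -0.0]
ft_force: [-1.1, -1.8, 14.3]
grip_width: 0.0119
grip_force: 60.0
```

>>> servo_tool --rows '[1,0,0,0.0004,0,1,0,0,0,0,1,0,0,0,0]'

```text
time: 14.77
position: [0.5084, 0.0979, 0.1167]
tool_rot: [0.985, -0.173, 0.003, -0.0]
ft_force: [-0.4, -0.7, 14.3]
grip_width: 0.0116
grip_force: 60.0
```

>>> servo_tool --rows '[1,0,0,0.0004,0,1,0,0,0,0,1,0,0,0,0]'

```text
time: 15.02
position: [0.5083, 0.0978, 0.1163]
tool_rot: [0.985, -0.173, 0.003, -0.0]
ft_force: [-1.7, -1.1, 15.5]
grip_width: 0.0112
grip_force: 60.0
```

>>> servo_tool --rows '[1,0,0,0.0004,0,1,0,0,0,0,1,0,0,0,0]'

```text
time: 15.27
position: [0.5083, 0.0978, 0.116]
tool_rot: [0.985, -0.173, 0.003, -0.0]
ft_force: [-1.9, -1.0, 16.7]
grip_width: 0.0116
grip_force: 60.0
```

>>> servo_tool --rows '[1,0,0,0,2,1,0,0,0,2,1,0,0,0,-2,1,0,0,0,-2,1,0,0,0,0]'

```text
time: 15.68
position: [0.5082, 0.0977, 0.1156]
tool_rot: [0.985, -0.172, 0.003, -0.0]
ft_force: [-0.8, -1.0, 13.6]
grip_width: 0.0114
grip_force: 60.0
```

>>> servo_tool --rows '[1,0,0,0,0,1,0,0,0,0]'

```text
time: 15.85
position: [0.5082, 0.0977, 0.1156]
tool_rot: [0.985, -0.173, 0.003, -0.0]
ft_force: [-0.3, -0.8, 13.5]
grip_width: 0.0118
grip_force: 60.0
```

>>> servo_tool --rows '[1,0,0,0.0004,2,1,0,0,0.0002,-2,1,0,0,0,-2,1,0,0,0,2,1,0,0,0,0]'

```text
time: 16.27
position: [0.5082, 0.0977, 0.1151]
tool_rot: [0.985, -0.173, 0.003, -0.0]
ft_force: [-0.6, -0.6, 14.5]
grip_width: 0.0115
grip_force: 60.0
```

>>> servo_tool --rows '[1,0,0,0.0003,0,1,0,0,0,0,1,0,0,0,0,1,0,0,0,0]'

```text
time: 16.6
position: [0.5082, 0.0977, 0.115]
tool_rot: [0.985, -0.173, 0.003, -0.0]
ft_force: [-0.9, -1.1, 15.3]
grip_width: 0.0116
grip_force: 60.0
```

>>> servo_tool --rows '[1,0,0,0.0003,0,1,0,0,0,0,1,0,0,0,0,1,0,0,0,0]'

```text
time: 16.93
position: [0.5082, 0.0977, 0.1149]
tool_rot: [0.985, -0.173, 0.003, -0.0]
ft_force: [-0.9, -0.8, 18.1]
grip_width: 0.0115
grip_force: 60.0
```

Run:
```python
from h import *
F=[];Q=[]
for i in range(6):
  s=robot.camera(["side","scene"][i%2]);o=robot.get_obs();F.append(o["ft_force"]);
  g=lambda k:[r["at"] for r in robot.place_of(s,k) if .09<r["at"][2]<.16 and abs(r["at"][0]-.508)<.03]
  a,b=g("plug_lever"),g("tap_mouth")
  if a and b: Q.append(np.subtract(a[0],b[0]))
print(np.mean(F,0),np.std(F,0),o["position"],np.round(Q,4))
```

```text
[-1.45027664 -1.03951415 17.42351645] [0.57605258 0.46224591 0.0784006 ] [0.50823261 0.09773356 0.11494839] [[-0.0006  0.0005  0.031 ]
 [ 0.0023 -0.0041  0.026 ]
 [-0.0015  0.0014  0.0297]
 [-0.0015 -0.0046  0.0313]
 [ 0.0018 -0.0031  0.033 ]]
```

The plug is home: it is now stiff, with about 18 N on it. I'll turn it in small steps and watch the force.

>>> servo_tool --rows '[1,0,0,0,-3,1,0,0,0,-3,1,0,0,0.0002,-3,1,0,0,0,0]'

```text
time: 18.17
position: [0.5082, 0.0977, 0.1147]
tool_rot: [0.996, -0.094, 0.003, 0.0]
ft_force: [-1.0, -0.7, 17.6]
grip_width: 0.0115
grip_force: 60.0
```

>>> servo_tool --rows '[1,0,0,0.0001,-4,1,0,0,0.0001,-4,1,0,0,0.0001,-4]'

```text
time: 18.42
position: [0.5082, 0.0977, 0.1144]
tool_rot: [1.0, 0.011, 0.003, 0.0]
ft_force: [-1.7, -1.0, 17.1]
grip_width: 0.0113
grip_force: 60.0
```

>>> servo_tool --rows '[1,0,0,0.0001,-4,1,0,0,0,-4,1,0,0,0.0001,-4,1,0,0,0,-4]'

```text
time: 18.75
position: [0.5083, 0.0977, 0.1142]
tool_rot: [0.989, 0.15, 0.003, 0.001]
ft_force: [-1.0, -1.0, 17.3]
grip_width: 0.0115
grip_force: 60.0
```

>>> servo_tool --rows '[1,0,0,0.0001,-4,1,0,0,0,-4,1,0,0,0,-4,1,0,0,0,-4]'

```text
time: 19.08
position: [0.5083, 0.0977, 0.1141]
tool_rot: [0.958, 0.286, 0.003, 0.001]
ft_force: [-1.0, -0.6, 17.2]
grip_width: 0.0114
grip_force: 60.0
```

>>> servo_tool --rows '[1,0,0,0,-4,1,0,0,0,-4,1,0,0,0,-4,1,0,0,0,-4]'

```text
time: 19.42
position: [0.5083, 0.0977, 0.114]
tool_rot: [0.909, 0.416, 0.002, 0.001]
ft_force: [-0.5, -1.6, 16.3]
grip_width: 0.012
grip_force: 60.0
```

>>> servo_tool --rows '[1,0,0,0,-4,1,0,0,0,-4,1,0,0,0,-4,1,0,0,0,-4,1,0,0,0,-4]'

```text
time: 19.83
position: [0.5083, 0.0977, 0.114]
tool_rot: [0.823, 0.568, 0.002, 0.002]
ft_force: [-0.8, -1.0, 16.5]
grip_width: 0.0114
grip_force: 60.0
```

>>> servo_tool --rows '[1,0,0,0,-2,1,0,0,0,0,1,0,0,0,0]'

```text
time: 20.08
position: [0.5083, 0.0977, 0.114]
tool_rot: [0.814, 0.581, 0.002, 0.002]
ft_force: [-1.2, -1.5, 16.3]
grip_width: 0.0117
grip_force: 60.0
```

Run:
```python
from h import *
o,p,p2,M=wrist();Rt=R.from_quat(o["tool_rot"]).as_matrix()
print(o["position"],o["ft_force"],o["moment"],np.degrees(np.arctan2(Rt[1,0],Rt[0,0])))
save(p,"w5.png",s=1.4)
```

```text
[0.50826892 0.09770038 0.11396934] [-1.15825408 -1.47294588 16.32362187] [-0.32315292  0.26249382 -0.11523992] 71.06510983677138
```

View pics/w5.png

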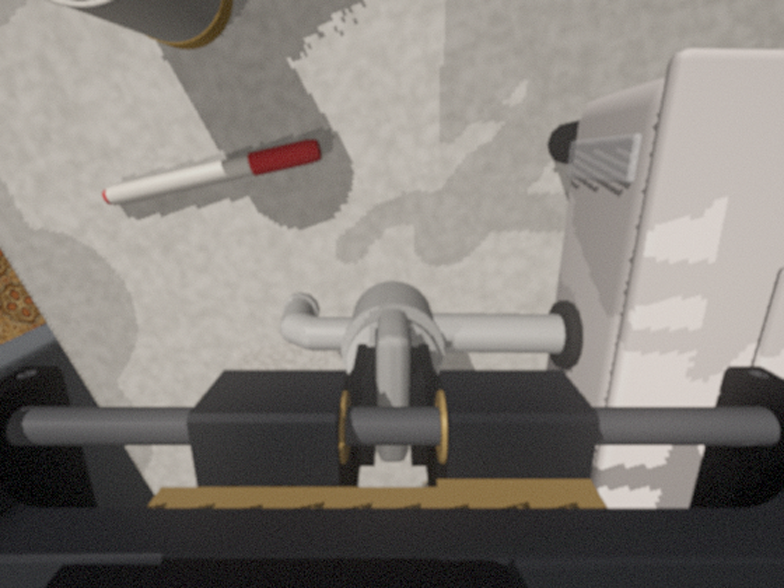

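The lever at (393,390) is square across the spout/pipe line, which is horizontal in this view. Now ease the load, let go and rise.

>>> servo_tool --rows '[1,0,0,-0.0008,0,1,0,0,-0.0007,0,1,0,0,0,0]'

```text
time: 20.38
position: [0.5082, 0.0977, 0.1144]
tool_rot: [0.814, 0.581, 0.002, 0.002]
ft_force: [0.3, -1.7, 7.8]
grip_width: 0.0116
grip_force: 60.0
```

>>> servo_tool --rows '[-0.2,0,0,0,0,-0.2,0,0,0,0,-0.2,0,0,0,0,-0.2,0,0,0,0,-0.2,0,0,0,0]'

```text
time: 20.8
position: [0.5056, 0.0982, 0.1127]
tool_rot: [0.814, 0.581, -0.0, -0.0]
ft_force: [1.2, -0.3, -0.5]
grip_width: 0.0371
grip_force: 0.0
```

>>> servo_tool --rows '[-0.2,0,0,-0.015,0,-0.2,0,0,-0.025,0,-0.2,0,0,-0.03,0,-0.2,0,0,-0.03,0,-0.2,0,0,0,0]'

```text
time: 21.22
position: [0.5096, 0.0983, 0.2182]
tool_rot: [0.814, 0.581, 0.004, 0.003]
ft_force: [1.6, -1.1, 0.3]
grip_width: 0.0521
grip_force: 0.0
```

Run:
```python
from h import *
o,p,p2,M=wrist();print(o["position"],o["grip_width"])
d=robot.camera("side")
for n,s in(("w",p),("side",d),("scene",robot.camera("scene"))):
  g=lambda k:[r["at"] for r in robot.place_of(s,k) if .09<r["at"][2]<.17 and abs(r["at"][0]-.508)<.03]
  print(n,np.round(g("plug_lever"),4).tolist(),np.round(g("tap_mouth"),4).tolist())
a=cv2.resize(d["pixels"][160:244,220:320],(400,338),interpolation=2);b=cv2.resize(p["pixels"][100:289,168:392],(400,338),interpolation=2)
cv2.imwrite("pics/m3.png",np.hstack([a,b])[:,:,::-1])
```

```text
[0.50964256 0.09826829 0.21815928] 0.05208109558166107
w [[0.5058, 0.1011, 0.1241]] []
side [[0.5082, 0.0979, 0.129]] [[0.513, 0.0971, 0.0991]]
scene [[0.5078, 0.094, 0.1266]] [[0.5092, 0.0952, 0.0982]]
```

View pics/m3.png

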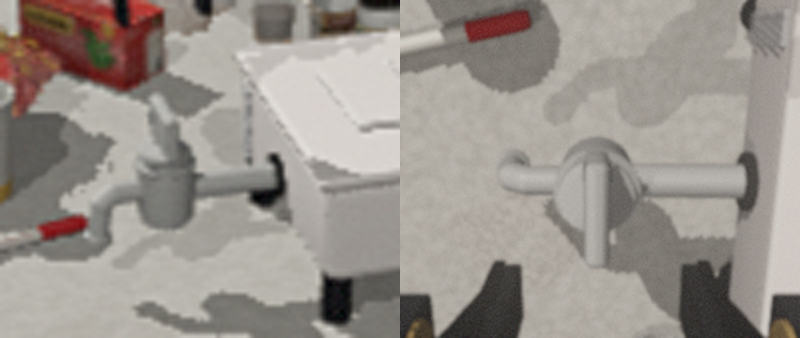

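The plug is down, with the collar close to the rim (lever about 29–30 mm above the mouth), and the lever square across the spout. The gripper is clear, so I'm handing in.

>>> servo_tool --rows '[-0.2,0,0,0,0,-0.2,0,0,0,0]'

```text
time: 21.83
position: [0.5058, 0.0981, 0.2126]
tool_rot: [0.814, 0.581, -0.0, -0.0]
ft_force: [0.2, -0.1, -0.7]
grip_width: 0.052
grip_force: 0.0
```

```bash
python3 -c "
from rig import robot
print(robot.hand_in())"
```

```text
the job is handed in; nothing more can be done
None
```

I handed the job in at about 22 s with no verdict shown: the plug was pressed home in line with the spout, turned 91° at about 17–18 N and released, and in the last pictures it stays down with its lever square across the spout, the gripper clear and nothing else touched.

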